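# Lay the standing carton down on the outgoing mat

### The arm

A 6-joint arm with a two-finger parallel gripper is mounted at the origin on the work surface. World frame = base frame: x ahead of the robot, y to its left, z up, the work surface at z = 0. Lengths are in m, angles in rad, forces in N, time in s.
With the tool pointing down it reaches from about 0.3 to 0.775 m from the base axis. Payload 14.6 kg.
Tool frame: the origin (TCP) lies on the centre line of the jaws, within the pads' length; the fingertips stand 19 mm ahead of it and the grasp point (between the pads) is the TCP; z points along the fingers, y is the direction in which the jaws open and shut (so a half turn about z gives the same grasp; the last joint's range is limited). The gripper opens to 94 mm and grips with 3 to 60 N. Pads are 16 mm wide; open, the fingers measure 119 mm over their backs; the gripper's body (75 mm by 177 mm) begins 78 mm behind the grasp point.
Start: joints at [1.084, 0.3, 1.521, -0, 1.321, -0.067], TCP at [0.224, 0.502, 0.224] pointing down, gripper open.
Joint ranges: [-3.03, 3.03], [-0.79, 2.21], [0.23, 2.52], [-1.04, 4.18], [0, 3.07], [-2.55, 2.55]. Speed limits (rad/s): [2.22, 2.22, 2.57, 3.14, 3.14, 3.14].

### API

Orientations are given as [roll, pitch, yaw] about the fixed x, y, z axes, in that order (R = Rz(yaw) Ry(pitch) Rx(roll)).
In Python, from station import ctrl gives the robot as it stands. The module is installed in compiled form; this text tells all that it offers.
- The arm moves only by the shell command python3 -m creep 'ROWS' [FORCE]. ROWS is a JSON object of lists of equal length, an entry for each row: "translation": the shift along the world's x, y, z in mm, a list of three; "yaw": the turn about the world's z in rad; "gripper": the closure in counts, from 0 (fully open) to 255 (shut). A call has 1 to 5 rows; each row is the pose to reach, as a shift and turn from the pose measured when the call began; what a row does not reach only later rows make up. A row lasts 1/12 s, in which the tool goes at most 41.7 mm and 7.16 degrees, less where a joint would pass 70% of its speed; a pose out of reach is approached as far as the arm can. A call with a gripper value outside its range is refused whole. The fingers move at their own pace and stop on an object; FORCE is the grip in N (left out, the last holds). Time passes only in rows, so rows that repeat a pose let the fingers close. It gives the time, the measured TCP pose, the force and the opening at its end, in the units of the state.
- ctrl.get_obs(): the state, without advancing time (a new reading comes with each control period).
- ctrl.camera(name): name is "scene" or "top" or "wrist"; returns a dict with "pixels" (400x640x3 uint8, red, green, blue), "depth" (400x640 float32, m along the optical axis (not along the pixel's ray), 0 where there is no reading), "fx", "fy", "cx", "cy" (pixels), "R" (3x3) and "t" (3): a world point X has camera coordinates R X + t; the wrist camera has in their place "tool_from_camera" (4x4, takes a point from camera to tool coordinates, whose origin is the TCP and whose axes are the flange's). Camera axes: x right, y down, z forward; pixel columns grow to the right and rows downward; lengths in m; the calibration is good to about 2 mm. A picture is of the moment at which its call begins: read the wrist's pose just before it.
- ctrl.hand_in(): hands the job in, once; it reports no verdict.
The state is a dict: "time_s": time; "qpos": joint angles; "joint_vel": joint speeds; "tau": joint torques, N m; "ee_pos": TCP position; "eef_rot": TCP orientation; "force": force on the tool from outside, world axes, zero at the start; "moment": the same for the moment, N m; "grip_width": finger opening in m.
Only numpy, scipy, OpenCV 4.12 (cv2) and the standard library are available. Lean on these libraries where they do the work, as an engineer would, in place of code of your own. Each camera call takes 0.05 s, during which the arm holds its last target. There are 200 camera calls.

### The job

The carton of old chargers is to lie on the grey felt mat, ready for the recycling trip, so that nobody knocks it off the shelf. Slide the bicycle light off the mat onto the bare shelf, keeping it right way up, then push the standing carton over so that it falls along the mat and lies flat on its broad side with its whole length and width on the felt. Do it all by pushing, lift nothing, and leave everything else on the shelf as it stands.

Things in the scene. Friction and masses are not known exactly. Their poses are not given: they have to be found in the camera images.
- mat: Dark grey felt mat with a stitched border, fixed to the shelf, 260 mm along its x, 180 mm along its y, 3 mm thick (top at z = 0.003). Origin: centre of its underside, on the shelf. The carton stands near its -x end; the mat's +x axis is the way the carton is to fall.
- carton: Closed plain cardboard carton standing on its small end on the mat: 45 mm along its x (thin), 80 mm along its y (broad), 160 mm tall, about 0.2 to 0.42 kg. Origin: centre of its underside while it stands. Its +x axis points down the length of the mat, within about 6 degrees of the mat's x. Pushed near the top it tips about its foot edge and, once leaning about 16 degrees, falls by itself; pushed low it slides. Flat on the mat, it covers 160 x 80 mm.
- carton_foot_left (a point): Corner of the carton's +x broad face (the one that is to land on the mat): at the foot, +y side. 22.5 mm in x and 40 mm in y from the carton's origin.
- carton_foot_right (a point): Corner of the same face: at the foot, -y side.
- carton_top_left (a point): Corner of the same face: at the top, 160 mm above the foot, +y side.
- carton_top_right (a point): Corner of the same face: at the top, -y side.
- light: Steel bicycle light, a rounded box 82 mm long along its x (round lens at +x), 44 mm wide along its y, 36 mm high, flat underside, 0.14 to 0.22 kg, loose, lying in the middle of the mat where the carton would fall. Origin: centre of its underside; z up. It slides when pushed low on its side (below about 18 mm above its underside); pushed higher it may tip.
- jar: Amber glass jar of spent batteries with a dark steel lid, radius 42 mm, 125 mm tall, loose. Origin: centre of its underside. Leave it where it is.
- bulb: Frosted reflector bulb stood on its face, screw cap up, radius 40 mm, 115 mm tall, loose. Origin: centre of its underside. Leave it where it is.
- pot: White ceramic pot, radius 50 mm, 90 mm tall, with a small plant that rises to 145 mm, loose. Origin: centre of its underside. Leave it where it is.
- oil: White chain-oil bottle with black spout, radius 23 mm, 150 mm tall, loose. Origin: centre of its underside. Leave it where it is.
- tin: Flat patch-kit tin, 112 x 62 mm, 24 mm high, loose. Origin: centre of its underside. Leave it where it is.
- turntable_base: Fixed foot of the grey turntable organiser at the left of the shelf. Origin: on the shelf on the spin axis. The platter above is 150 mm in radius and carries four round bins, 110 mm high; a central handle rises to 170 mm.
- turntable_hub (a point): A point on the turntable platter, 30 mm from the spin axis; it moves if the platter is turned. Leave it as it is.
There are look-alikes about, which are no part of the job. Leave any green or turquoise look-alike of the light alone.

How it is judged:
By the outcome, as a careful person would: the job done as asked, in the order asked, and still so for the second after the job is handed in, with the robot touching nothing.
It also fails if it takes over 51 s, if anything falls off the work surface, if the arm or the gripper's body presses on something with over 40 N, if the wrist force passes 120 N, or if a joint passes its speed limit or range.

## Working session

There is one attempt and no reset: what is moved stays moved. The work goes in short steps, Python scripts to look and compute and a shell command to move; the robot and the scene stay as the last step left them, time stands still between calls to the robot, and variables do not carry over. Pictures are saved under pics/ and viewed, about 8 in all and at most 12, crops included, and the job is handed in when it is done.

```bash
mkdir -p pics; cat > h.py <<'E'
import numpy as np, cv2
from station import ctrl
def grab(n):
    c=ctrl.camera(n); np.savez('%s.npz'%n,**c); return c
def cloud(c):
    d=c['depth']; v,u=np.mgrid[:400,:640]
    P=np.stack([(u-c['cx'])/c['fx']*d,(v-c['cy'])/c['fy']*d,d],-1)
    W=(P-c['t'])@c['R']
    W[d==0]=np.nan
    return W
E
python3 - <<'E'
from h import *
for n in('scene','top'):
    c=grab(n); cv2.imwrite('pics/%s0.png'%n,c['pixels'][...,::-1])
    print(n,c['fx'],c['cx'],c['cy'],-c['R'].T@c['t'],c['R'].round(3).tolist())
o=ctrl.get_obs();print(o)
E
```

```text
scene 470.2898592932099 321.9548208594405 202.09528126396276 [1.1959233  0.79822441 1.12243051] [[-0.793, 0.61, -0.003], [0.435, 0.563, -0.703], [-0.427, -0.558, -0.712]]
top 416.92400603229237 319.2616180060145 196.50260272284987 [0.49566718 0.00785435 1.44193958] [[0.022, -1.0, -0.015], [-0.997, -0.02, -0.08], [0.079, 0.017, -0.997]]
{'time_s': 0.1, 'qpos': array([ 1.08442206e+00,  3.00432792e-01,  1.52149583e+00, -1.26412888e-05,
        1.32067136e+00, -6.66050791e-02]), 'joint_vel': array([-2.30943492e-05, -6.40295961e-05, -2.73140934e-03,  1.04416708e-03,
       -1.57452279e-04,  2.30498108e-03]), 'tau': array([ 2.23722054e-03, -5.32651806e+01, -3.53275144e+01,  7.10355537e-02,
        2.35978479e-02, -9.18530054e-05]), 'ee_pos': array([0.22406665, 0.50206981, 0.22394339]), 'eef_rot': array([-3.14058675e+00, -5.48257787e-05,  2.72182658e+00]), 'force': array([-0.62971629, -1.04624785, -0.44651228]), 'moment': array([ 0.03475427, -0.0108659 , -0.01944359]), 'grip_width': 0.09407123811441045}
```

View pics/top0.png

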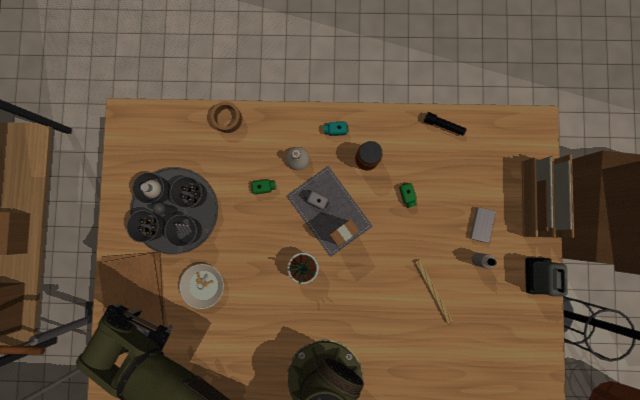

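View pics/scene0.png

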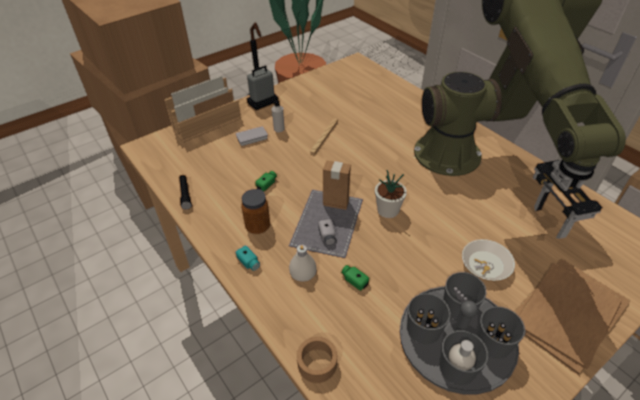

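The top view shows the mat with corners near (327,167), (371,223), (333,255) and (288,197). The carton top is near (342,233) and the grey light near (317,199). The jar is at (369,155), the bulb at (297,158) and the pot at (303,267). The green look-alikes are at (263,186) and (408,194).

```bash
cat > m.py <<'E'
from h import *
cs={n:dict(np.load(n+'.npz')) for n in('top','scene')}
W={n:cloud(c) for n,c in cs.items()}
def rect(p):
    (c,s,a)=cv2.minAreaRect((p[:,:2]*1000).astype(np.float32)); return np.round(c,1),np.round(s,1),round(a,1)
w=W['top']; im=cs['top']['pixels']
hsv=cv2.cvtColor(im,cv2.COLOR_RGB2HSV)
# mat: grey low-sat pixels near shelf level in region
reg=np.zeros((400,640),bool); reg[160:262,282:378]=1
m=reg&(hsv[...,1]<60)&(w[...,2]<0.012)
m=cv2.morphologyEx(m.astype(np.uint8),cv2.MORPH_OPEN,np.ones((3,3)))
ct=max(cv2.findContours(m,0,2)[0],key=cv2.contourArea)
mm=np.zeros_like(m);cv2.drawContours(mm,[ct],-1,1,-1); 
# rays onto plane z=.003
def ray(c,uv,z):
    uv=np.asarray(uv,float).reshape(-1,2)
    d=np.c_[(uv[:,0]-c['cx'])/c['fx'],(uv[:,1]-c['cy'])/c['fy'],np.ones(len(uv))]@c['R']
    o=-c['R'].T@c['t']; return o+d*((z-o[2])/d[:,2])[:,None]
print('mat',rect(ray(cs['top'],ct,0.003)), cv2.boxPoints(cv2.minAreaRect((ray(cs['top'],ct,0.003)[:,:2]*1000).astype(np.float32))).round().tolist())
for n in W:
    w=W[n]
    x,y,z=w[...,0],w[...,1],w[...,2]
    near=(x>.3)&(x<.75)&(y>-.25)&(y<.2)
    for lab,lo,hi in(('z>.15',.148,.185),('z .02-.045',.018,.05),('z .08-.15',.08,.148)):
        k=(near&(z>lo)&(z<hi)).astype(np.uint8)
        N,L,S,_=cv2.connectedComponentsWithStats(k)
        for i in range(1,N):
            if S[i,4]>25:
                p=w[L==i]; print(n,lab,S[i,4],rect(p),'zmax',p[:,2].max().round(3),'px',S[i,:2],S[i,2:4])
E
python3 m.py
```

```text
mat (array([562.6,  -2.4]), array([257.4, 177. ]), 37.2) [[407.0, -10.0], [514.0, -151.0], [719.0, 5.0], [612.0, 146.0]]
top z>.15 388 (array([489.2, -50.6]), array([45.7, 79.7]), 37.8) zmax 0.171 px [331 220] [29 26]
top z .02-.045 118 (array([725.8, 107.4]), array([48. , 75.5]), 0.2) zmax 0.05 px [287 154] [23 16]
top z .02-.045 32 (array([ 717.5, -117.1]), array([68. , 18.4]), 64.9) zmax 0.049 px [356 158] [19 12]
top z .02-.045 49 (array([644.6, 191. ]), array([16.4, 36.4]), 87.2) zmax 0.041 px [270 180] [ 6 11]
top z .02-.045 299 (array([599.5,  43.7]), array([84.2, 43.8]), 64.8) zmax 0.044 px [303 190] [26 20]
top z .08-.15 80 (array([737.3, 106.9]), array([32.6, 23.7]), 88.0) zmax 0.12 px [292 151] [11  9]
top z .08-.15 342 (array([ 727.5, -130.6]), array([44.9, 81.9]), 0.2) zmax 0.133 px [357 151] [26 17]
top z .08-.15 759 (array([372.2,  77.7]), array([96. , 96.7]), 0.8) zmax 0.147 px [288 253] [31 31]
scene z>.15 341 (array([492. , -50.4]), array([53.6, 81.6]), 39.2) zmax 0.166 px [322 161] [29 16]
scene z .02-.045 37 (array([ 642.9, -243.7]), array([11.6, 38.4]), 89.2) zma
[... 356 characters left out ...]
3 (array([604. ,  45.8]), array([83.8, 45. ]), 64.7) zmax 0.043 px [318 220] [17 24]
scene z .02-.045 98 (array([726.9, 134.3]), array([50.8, 18.9]), 34.9) zmax 0.05 px [306 257] [10 21]
scene z .02-.045 54 (array([649.8, 190.7]), array([32.1, 17.9]), 0.4) zmax 0.036 px [340 265] [12  9]
scene z .08-.15 669 (array([376.7,  78.7]), array([99.2, 98. ]), 25.0) zmax 0.145 px [374 170] [32 34]
scene z .08-.15 429 (array([501.3, -34.1]), array([39.4, 90.1]), 62.4) zmax 0.148 px [322 172] [28 21]
scene z .08-.15 253 (array([ 728.4, -128. ]), array([76.9, 42.6]), 89.8) zmax 0.129 px [248 189] [20 25]
scene z .08-.15 85 (array([739.3, 108.9]), array([20.8, 30.4]), 1.3) zmax 0.119 px [297 245] [11 14]
```

```bash
python3 -m creep '{"translation":[[25,-31,0],[50,-62,0],[75,-93,0],[100,-124,0],[125,-155,0]],"yaw":[-0.1,-0.2,-0.3,-0.4,-0.5],"gripper":[120,120,120,120,120]}' && python3 -m creep '{"translation":[[25,-31,0],[50,-62,0],[75,-93,0],[100,-124,0],[125,-155,0]],"yaw":[0,0,0,0,0],"gripper":[120,120,120,120,120]}'
```

```text
time_s: 0.52
ee_pos: [0.3497, 0.3454, 0.2238]
eef_rot: [-3.14, -0.0, 2.217]
force: [0.6, 0.8, 0.3]
grip_width: 0.0644
time_s: 0.93
ee_pos: [0.4755, 0.1885, 0.2237]
eef_rot: [-3.14, -0.0, 2.217]
force: [0.8, 1.0, 0.9]
grip_width: 0.0495
```

```bash
python3 -m creep '{"translation":[[25,-31,0],[50,-62,0],[75,-93,0],[100,-124,0],[125,-155,0]],"yaw":[0,0,0,0,0],"gripper":[120,120,120,120,120]}' && python3 -m creep '{"translation":[[20,-25,0],[37,-47,0],[37,-47,-35],[37,-47,-70],[37,-47,-70]],"yaw":[0,0,0,0,0],"gripper":[120,120,120,120,120]}'
python3 - <<'E'
from h import *
o=ctrl.get_obs(); c=grab('wrist'); print(o['ee_pos'],c['tool_from_camera'].round(3).tolist(),c['fx'])
cv2.imwrite('pics/w1.png',c['pixels'][...,::-1])
E
```

```text
time_s: 1.35
ee_pos: [0.6013, 0.0317, 0.2234]
eef_rot: [-3.14, -0.0, 2.217]
force: [0.1, 0.6, 0.7]
grip_width: 0.0503
time_s: 1.77
ee_pos: [0.6356, -0.0156, 0.146]
eef_rot: [-3.131, -0.008, 2.216]
force: [-1.1, -0.2, -1.7]
grip_width: 0.0499
[ 0.63557337 -0.01562504  0.14600164] [[-0.0, -0.973, -0.23, 0.067], [1.0, -0.0, 0.0, -0.0], [-0.0, -0.23, 0.973, -0.16], [0.0, 0.0, 0.0, 1.0]] 321.139339219139
```

View pics/w1.png

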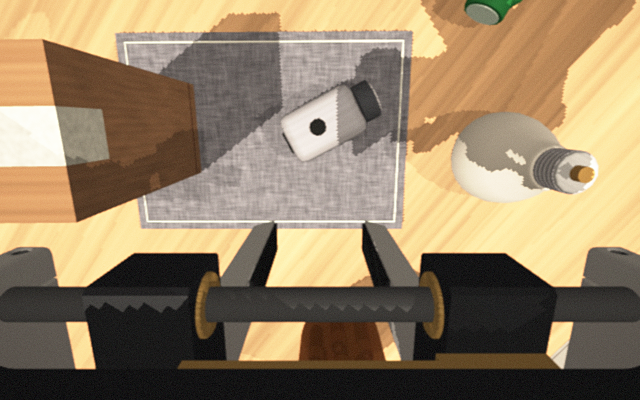

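The wrist view shows the light at about (330,120), ahead of the open fingers (gap centred at 320). The carton is at the left and the bulb at (525,160), both clear of the sweep. I'll lower the tool, then push along mat +y.

```bash
python3 -m creep '{"translation":[[0,0,-35],[0,0,-70],[0,0,-105],[0,0,-118],[0,0,-118]],"yaw":[0,0,0,0,0],"gripper":[120,120,120,120,120]}' && python3 -m creep '{"translation":[[0,0,0],[-3,4,0],[-6,8,0],[-9,12,0],[-12,16,0]],"yaw":[0,0,0,0,0],"gripper":[120,120,120,120,120]}'
```

```text
time_s: 2.23
ee_pos: [0.6361, -0.015, 0.031]
eef_rot: [-3.132, -0.007, 2.217]
force: [0.4, 1.0, 0.4]
grip_width: 0.0498
time_s: 2.65
ee_pos: [0.6242, 0.0015, 0.0322]
eef_rot: [-3.133, -0.006, 2.217]
force: [-0.0, 0.4, -0.3]
grip_width: 0.0498
```

```bash
python3 -m creep '{"translation":[[-3,4,-4],[-6,8,-4],[-9,12,-4],[-13.5,18,-4],[-18,24,-4]],"yaw":[0,0,0,0,0],"gripper":[120,120,120,120,120]}' && python3 -m creep '{"translation":[[-4.5,6,0],[-9,12,0],[-13.5,18,0],[-18,24,0],[-22.5,30,0]],"yaw":[0,0,0,0,0],"gripper":[120,120,120,120,120]}'
python3 - <<'E'
from h import *
c=grab('wrist'); cv2.imwrite('pics/w2.png',c['pixels'][...,::-1])
E
```

```text
time_s: 3.07
ee_pos: [0.6058, 0.026, 0.0283]
eef_rot: [-3.133, -0.006, 2.217]
force: [0.7, -1.2, -0.2]
grip_width: 0.0499
time_s: 3.48
ee_pos: [0.5828, 0.0566, 0.0283]
eef_rot: [-3.133, -0.006, 2.217]
force: [1.1, -1.0, -1.5]
grip_width: 0.0497
```

View pics/w2.png

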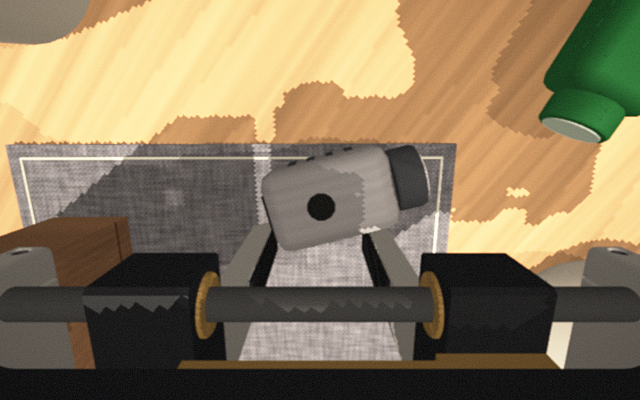

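The light is against both fingers, upright and slightly turned, at about (345,195). The green look-alike (600,80) is well clear. I'll continue pushing.

```bash
python3 -m creep '{"translation":[[-4.5,6,0],[-9,12,0],[-13.5,18,0],[-18,24,0],[-22.5,30,0]],"yaw":[0,0,0,0,0],"gripper":[120,120,120,120,120]}' && python3 -m creep '{"translation":[[-4.5,6,0],[-9,12,0],[-13.5,18,0],[-18,24,0],[-24,31,0]],"yaw":[0,0,0,0,0],"gripper":[120,120,120,120,120]}'
python3 - <<'E'
from h import *
c=grab('wrist'); cv2.imwrite('pics/w3.png',c['pixels'][...,::-1])
E
```

```text
time_s: 3.95
ee_pos: [0.5591, 0.0882, 0.0281]
eef_rot: [-3.133, -0.007, 2.218]
force: [0.2, -0.1, 0.3]
grip_width: 0.0498
time_s: 4.37
ee_pos: [0.5348, 0.1197, 0.0281]
eef_rot: [-3.133, -0.007, 2.218]
force: [0.3, -0.2, -0.4]
grip_width: 0.0496
```

View pics/w3.png

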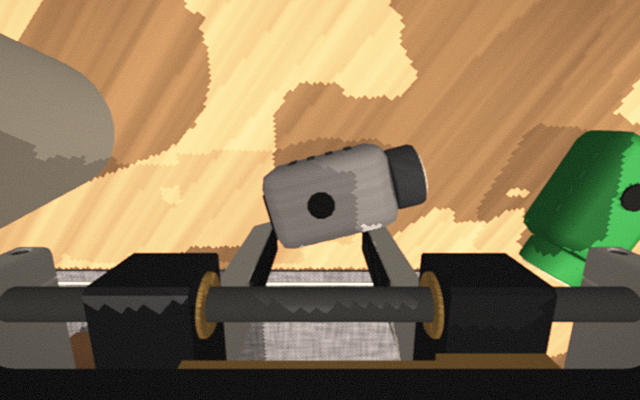

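The light is now off the mat on bare shelf, upright. Next: back off, go up, and go round behind the carton.

```bash
python3 -m creep '{"translation":[[6,-8,0],[24,-32,0],[30,-40,40],[30,-40,80],[30,-40,120]],"yaw":[0,0,0,0,0],"gripper":[120,120,120,120,120]}' && python3 -m creep '{"translation":[[0,0,40],[0,0,80],[0,0,90],[-20,-25,90],[-40,-50,90]],"yaw":[0,0,0,-0.12,-0.24],"gripper":[120,120,120,120,120]}'
python3 - <<'E'
from h import *
c=grab('top'); 
import m
E
sed -n 1p m.py >/dev/null
```

```text
time_s: 4.83
ee_pos: [0.564, 0.0793, 0.1492]
eef_rot: [-3.131, -0.008, 2.217]
force: [0.8, 0.2, 0.0]
grip_width: 0.0498
time_s: 5.25
ee_pos: [0.5241, 0.0288, 0.2395]
eef_rot: [-3.132, -0.008, 1.973]
force: [0.2, 0.2, -0.3]
grip_width: 0.0498
mat (array([579.2, -24.5]), array([258.5, 123.2]), 37.7) [[439.0, -55.0], [515.0, -152.0], [719.0, 6.0], [644.0, 103.0]]
top z>.15 243 (array([493.4, -56.3]), array([44.9, 65.5]), 37.9) zmax 0.171 px [342 220] [18 24]
top z .02-.045 119 (array([725.5, 107.3]), array([48.2, 75.6]), 0.4) zmax 0.05 px [287 154] [23 16]
top z .02-.045 26 (array([ 710.7, -124.2]), array([53.,  9.]), 79.7) zmax 0.049 px [358 165] [17  5]
top z .02-.045 47 (array([645.3, 191.9]), array([33.6, 17. ]), 6.9) zmax 0.039 px [270 180] [ 6 11]
top z .02-.045 248 (array([526.1, 153.2]), array([80.8, 43.9]), 50.9) zmax 0.045 px [272 210] [19 22]
top z .08-.15 85 (array([737., 107.]), array([31.6, 26.8]), 83.0) zmax 0.119 px [292 151] [11 10]
top z .08-.15 337 (array([ 728. , -130.8]), array([44. , 81.8]), 0.5) zmax 0.133 px [357 151] [26 16]
scene z>.15 341 (array([492. , -50.4]
[... 494 characters left out ...]
3 (array([604. ,  45.8]), array([83.8, 45. ]), 64.7) zmax 0.043 px [318 220] [17 24]
scene z .02-.045 98 (array([726.9, 134.3]), array([50.8, 18.9]), 34.9) zmax 0.05 px [306 257] [10 21]
scene z .02-.045 54 (array([649.8, 190.7]), array([32.1, 17.9]), 0.4) zmax 0.036 px [340 265] [12  9]
scene z .08-.15 669 (array([376.7,  78.7]), array([99.2, 98. ]), 25.0) zmax 0.145 px [374 170] [32 34]
scene z .08-.15 429 (array([501.3, -34.1]), array([39.4, 90.1]), 62.4) zmax 0.148 px [322 172] [28 21]
scene z .08-.15 253 (array([ 728.4, -128. ]), array([76.9, 42.6]), 89.8) zmax 0.129 px [248 189] [20 25]
scene z .08-.15 85 (array([739.3, 108.9]), array([20.8, 30.4]), 1.3) zmax 0.119 px [297 245] [11 14]
```

The light now sits at (526,153) mm, about 25 mm clear of the mat edge, and the carton hasn't moved. Next I move behind the carton.

```bash
python3 -m creep '{"translation":[[-14,-20,0],[-28,-40,0],[-42,-60,0],[-56,-80,0],[-70,-100,0]],"yaw":[-0.12,-0.24,-0.36,-0.48,-0.6],"gripper":[120,120,120,120,120]}' && python3 -m creep '{"translation":[[-14,-18,0],[-18,-20,0],[-18,-20,0],[-18,-20,0],[-18,-20,0]],"yaw":[-0.12,-0.24,-0.36,-0.48,-0.6],"gripper":[120,120,120,120,120]}' && python3 -m creep '{"translation":[[0,0,0],[0,0,-35],[0,0,-60],[0,0,-60],[0,0,-60]],"yaw":[-0.12,-0.12,-0.12,-0.12,-0.12],"gripper":[120,120,120,120,120]}'
python3 - <<'E'
from h import *
c=grab('top'); cv2.imwrite('pics/t2.png',cv2.resize(c['pixels'][120:300,220:460,::-1],None,fx=3,fy=3))
import m
E
```

```text
time_s: 5.72
ee_pos: [0.4506, -0.0762, 0.2391]
eef_rot: [-3.13, -0.007, 1.355]
force: [0.8, 0.3, 0.7]
grip_width: 0.0497
time_s: 6.13
ee_pos: [0.4326, -0.0969, 0.239]
eef_rot: [-3.13, -0.007, 0.748]
force: [1.0, -0.2, 0.5]
grip_width: 0.0498
time_s: 6.55
ee_pos: [0.4324, -0.0973, 0.1789]
eef_rot: [-3.129, -0.006, 0.628]
force: [0.8, 0.4, 0.4]
grip_width: 0.0496
mat (array([562.6,  -2.4]), array([257.4, 177. ]), 37.2) [[407.0, -10.0], [514.0, -151.0], [719.0, 5.0], [612.0, 146.0]]
top z>.15 390 (array([489.3, -50.6]), array([45.5, 79.7]), 38.0) zmax 0.17 px [330 220] [30 26]
top z .02-.045 126 (array([725. , 107.2]), array([47.6, 75.4]), 0.1) zmax 0.05 px [287 154] [23 16]
top z .02-.045 35 (array([ 718.4, -116.1]), array([69.4, 19.1]), 62.2) zmax 0.049 px [356 157] [19 13]
top z .02-.045 48 (array([644.6, 190.2]), array([16.5, 36.5]), 85.5) zmax 0.043 px [270 180] [ 6 11]
top z .02-.045 297 (array([525.1, 151.7]), array([84., 44.]), 51.9) zmax 0.041 px [272 210] [24 22]
top z .08-.15 78 (array([737.1, 108.3]), array([23.4, 30.1]), 0.1) zmax 0.12 px [292 151] [10  9]
top z .08-.15 332
[... 715 characters left out ...]
3 (array([604. ,  45.8]), array([83.8, 45. ]), 64.7) zmax 0.043 px [318 220] [17 24]
scene z .02-.045 98 (array([726.9, 134.3]), array([50.8, 18.9]), 34.9) zmax 0.05 px [306 257] [10 21]
scene z .02-.045 54 (array([649.8, 190.7]), array([32.1, 17.9]), 0.4) zmax 0.036 px [340 265] [12  9]
scene z .08-.15 669 (array([376.7,  78.7]), array([99.2, 98. ]), 25.0) zmax 0.145 px [374 170] [32 34]
scene z .08-.15 429 (array([501.3, -34.1]), array([39.4, 90.1]), 62.4) zmax 0.148 px [322 172] [28 21]
scene z .08-.15 253 (array([ 728.4, -128. ]), array([76.9, 42.6]), 89.8) zmax 0.129 px [248 189] [20 25]
scene z .08-.15 85 (array([739.3, 108.9]), array([20.8, 30.4]), 1.3) zmax 0.119 px [297 245] [11 14]
```

```bash
python3 -m creep '{"translation":[[0,0,-33],[0,0,-33],[10,8,-33],[20,16,-33],[28,22,-33]],"yaw":[0.03,0.03,0.03,0.03,0.03],"gripper":[120,120,120,120,120]}' && python3 -m creep '{"translation":[[4,3,0],[8,6,0],[12,9,0],[16,12,0],[20,15.5,0]],"yaw":[0,0,0,0,0],"gripper":[120,120,120,120,120]}'
python3 - <<'E'
from h import *
c=grab('scene'); cv2.imwrite('pics/s2.png',cv2.resize(c['pixels'][120:290,220:450,::-1],None,fx=3,fy=3))
E
```

```text
time_s: 7.02
ee_pos: [0.463, -0.0746, 0.1489]
eef_rot: [-3.133, -0.009, 0.658]
force: [0.7, 0.3, -0.4]
grip_width: 0.0498
time_s: 7.43
ee_pos: [0.4833, -0.0588, 0.1489]
eef_rot: [-3.133, -0.009, 0.658]
force: [-0.3, -0.6, 0.7]
grip_width: 0.05
```

View pics/s2.png

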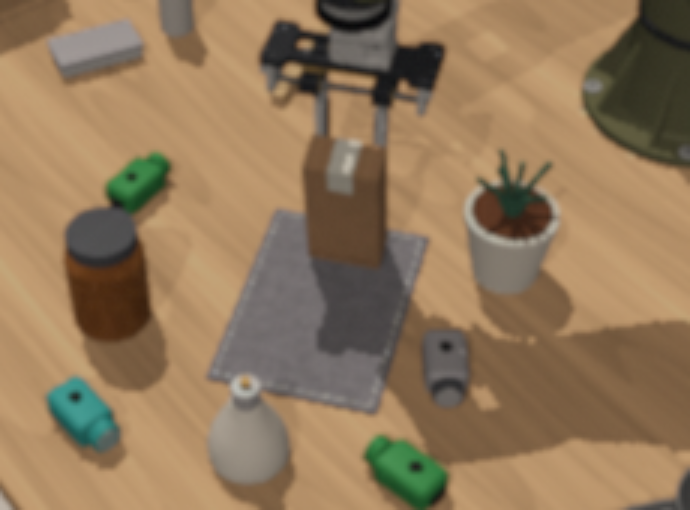

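The crop shows the carton leaning slightly with its foot at about (345,262), square to the mat. The light is clear of the mat at (445,365). I'll keep pushing at the same height.

```bash
python3 -m creep '{"translation":[[3,2.5,0],[6,5,0],[9,7,0],[12,9.5,0],[15,12,0]],"yaw":[0,0,0,0,0],"gripper":[120,120,120,120,120]}' && python3 -m creep '{"translation":[[3,2.5,0],[6,5,0],[9,7,0],[12,9.5,0],[12,9.5,0]],"yaw":[0,0,0,0,0],"gripper":[120,120,120,120,120]}' && python3 -m creep '{"translation":[[0,0,0],[0,0,0],[0,0,0]],"yaw":[0,0,0],"gripper":[120,120,120]}'
python3 - <<'E'
from h import *
c=grab('scene'); cv2.imwrite('pics/s3.png',cv2.resize(c['pixels'][120:290,220:450,::-1],None,fx=3,fy=3))
E
```

```text
time_s: 7.9
ee_pos: [0.499, -0.0462, 0.1489]
eef_rot: [-3.133, -0.01, 0.658]
force: [0.5, 0.3, -1.1]
grip_width: 0.0503
time_s: 8.32
ee_pos: [0.5114, -0.0363, 0.1488]
eef_rot: [-3.133, -0.01, 0.658]
force: [0.2, -0.2, -0.1]
grip_width: 0.05
time_s: 8.57
ee_pos: [0.5113, -0.0364, 0.1488]
eef_rot: [-3.133, -0.01, 0.658]
force: [0.0, -0.2, 0.2]
grip_width: 0.0498
```

View pics/s3.png

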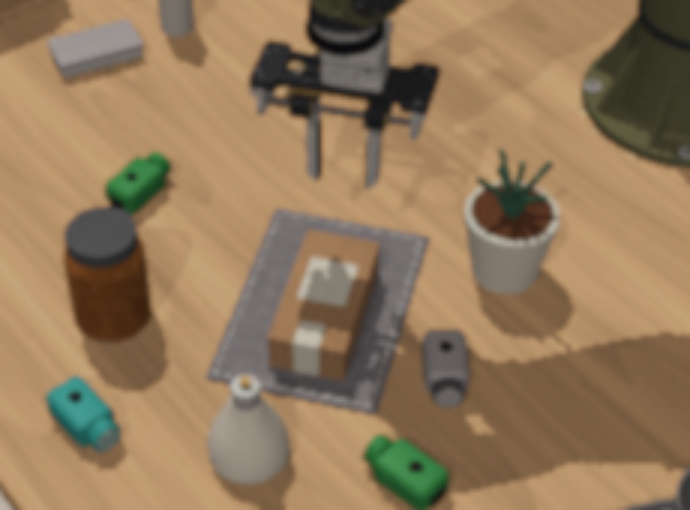

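The carton has fallen and lies flat along the mat, at about (330,300), with felt visible around it. I'll retract upwards and check the result.

```bash
python3 -m creep '{"translation":[[-10,-8,20],[-28,-21,50],[-55,-42,80],[-82,-63,100],[-95,-73,100]],"yaw":[0,0,0,0,0],"gripper":[120,120,120,120,120]}' && python3 -m creep '{"translation":[[0,0,0],[0,0,0],[0,0,0]],"yaw":[0,0,0],"gripper":[120,120,120]}'
python3 - <<'E'
from h import *
c=grab('top'); grab('scene'); cv2.imwrite('pics/t3.png',cv2.resize(c['pixels'][120:300,220:460,::-1],None,fx=3,fy=3))
w=cloud(c);x,y,z=np.moveaxis(w,-1,0)
k=((x>.4)&(x<.72)&(y>-.13)&(y<.13)&(z>.035)&(z<.07)).astype(np.uint8)
N,L,S,_=cv2.connectedComponentsWithStats(k); i=1+S[1:,4].argmax(); p=w[L==i]
r=cv2.minAreaRect((p[:,:2]*1000).astype(np.float32)); b=cv2.boxPoints(r); print(r,np.median(p[:,2]),np.ptp(p[:,2]))
a=np.radians(37.2);R=np.array([[np.cos(a),np.sin(a)],[-np.sin(a),np.cos(a)]]); print(((b-[562.6,-2.4])@R.T).round(1))
E
python3 m.py | grep top; ls pics
```

```text
time_s: 9.03
ee_pos: [0.4153, -0.111, 0.2528]
eef_rot: [-3.138, -0.013, 0.658]
force: [-0.0, -1.1, 1.2]
grip_width: 0.0498
time_s: 9.28
ee_pos: [0.4157, -0.1108, 0.2527]
eef_rot: [-3.138, -0.013, 0.657]
force: [0.4, 0.5, 0.1]
grip_width: 0.0498
((572.63525390625, 13.809730529785156), (160.22605895996094, 79.98143005371094), 37.65647506713867) 0.04806669399060337 0.01720232769418275
[[-62.6  46.2]
 [-62.  -33.8]
 [ 98.2 -32.5]
 [ 97.6  47.5]]
top z .02-.045 124 (array([725.7, 107.3]), array([48.2, 75.9]), 0.1) zmax 0.05 px [287 154] [23 16]
top z .02-.045 33 (array([ 717.4, -116.9]), array([67.9, 18. ]), 64.3) zmax 0.049 px [356 158] [19 12]
top z .02-.045 50 (array([644.8, 191.6]), array([35.5, 16.8]), 0.7) zmax 0.044 px [270 180] [ 6 11]
top z .02-.045 850 (array([572.6,  13.8]), array([160.2,  80. ]), 37.7) zmax 0.05 px [302 182] [45 52]
top z .02-.045 298 (array([525.1, 151.7]), array([84., 44.]), 51.6) zmax 0.043 px [272 210] [24 22]
top z .08-.15 81 (array([736.3, 106.8]), array([26. , 32.6]), 3.0) zmax 0.121 px [292 151] [11 10]
top z .08-.15 334 (array([ 727.8, -131. ]), array([44.3, 82. ]), 0.0) zmax 0.132 px [357 151] [26 16]
top z .08-.15 755 (array([372.4,  78. ]), array([95.8, 97. ]), 1.2) zmax 0.147 px [288 253] [31 31]
s2.png
s3.png
scene0.png
t2.png
t3.png
top0.png
w1.png
w2.png
w3.png
```

View pics/t3.png

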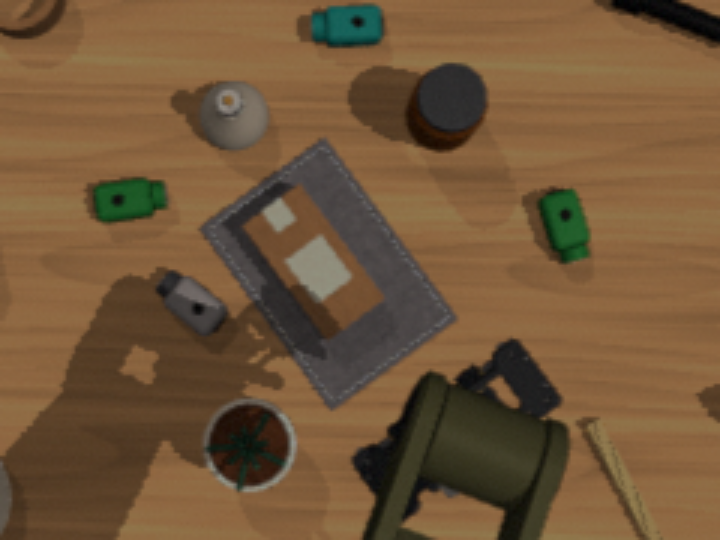

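The top view shows the carton flat, wholly inside the stitched border at about (313,260). The light is right way up at (190,300), on bare shelf. The jar, bulb, pot and look-alikes are where they were. Handing in.

```bash
python3 -c "
from station import ctrl
print(ctrl.hand_in())"
```

```text
the job is handed in; nothing more can be done
None
```

The job is done and handed in at about 9.5 s of the 51 s allowed. I slid the light sideways off the mat with two low fingers, then pushed the carton near its top so that it fell along the mat.

**Last checks, from the top camera:**
- **Carton:** it lies flat with its top at 48 mm and a 160 x 80 mm outline. It is about 32 mm or more inside the mat's edge all round and within 0.5° of the mat's axis.
- **Light:** it is right way up on the bare shelf, with its nearest side about 25 mm from the mat.
- **Other things:** the jar, bulb, pot and the nearest green look-alike were within 2 mm of where they started, which is within measurement error. The oil bottle, tin and turntable I did not re-measure at the end; the arm never worked near them.
- **Forces:** the force readings after each move stayed below about 2 N. The robot was clear of everything at the end.

No check failed or disagreed.

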